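Lock the marble hopper and hold its sprung gate half open

TASK

Get the marble dispenser ready for me to pour: with the gate still shut, turn the orange lock ring clockwise by its black post until the white pointer at the post's foot lines up with the green lock mark. Then slide the spring-loaded gate by its red handle away from the hopper to the green half-open mark, never letting it run on to wide open, and keep holding it there: you finish while still holding the gate half open. The ring must stay locked, and leave the ball, board, dish, jar and mug where they are.

Things in the scene. Friction and masses are not known exactly. Their poses are not given: they have to be found in the camera images.
- dispenser: Marble dispenser, fixed: blue block 140 (x) by 310 (y) by 50 mm high, z up, with a round clear open-topped hopper near its +y end and a yellow gate sliding along y under it. Origin on the table top; the block spans x -70..70, y -160..150 mm. A wooden trough 22 mm high stands out 46 mm from its -x side. Place and heading vary.
- collar_axis (a point): Fixed point on the upright axis of the orange lock ring (the hopper's centre), at the ring's underside, 109 mm above the table, 70 mm along the dispenser's +y from its origin. Ring 104 mm outside, 76 inside, 14 high (top 123 mm above the table), over a fixed black flange of 128 mm diameter with the marks: green = locked, lying in the dispenser's +y direction from the axis; red = unlocked.
- collar (a joint): Turn of the lock ring in rad, clockwise seen from above: 0 = white pointer at the red mark, 1.2 = pointer at the green lock mark, stop at 1.5. It starts between 0 and 0.35, turns stiffly (0.12 N m) and stays where it is left.
- collar_post (a point): Black round upright post on the lock ring: 16 mm diameter, 46 mm high (123 to 169 mm above the table), 45 mm from the ring's axis, on the white pointer, which juts 7 mm past the ring. The point is on its centre line, 26 mm above the ring's top. It moves with the ring; at the lock mark it lies straight along the dispenser's +y from collar_axis.
- gate (a joint): Sliding of the gate in m: 0 = shut, 0.060 = wide open, 0.030 = half open, at the green marks on both rails. It slides along the dispenser's -y, away from the hopper. A spring pushes it shut: about 4 N when shut, 10 N at half, 16 N at wide open; it springs shut if let go.
- gate_handle (a point): Red upright gate handle: 14 mm thick along the slide, 30 mm wide across it, 57 to 103 mm above the table (gate plate's top 57, rails 60). The point is at its middle, 83 mm above the table; shut, it lies 60 mm along the dispenser's -y from its origin, 130 mm from the hopper's axis. A black pointer line at its foot reads against white (shut), green (half), red (wide open) ticks on the rails.
- board: Bystander: wooden marble board 150 x 150 x 18 mm with hollows and marbles; origin under its centre. Leave alone.
- ball_center (a point): Bystander: yellow ball, 38 mm diameter, lying in the board's middle hollow; its centre. Leave alone.
- dish: Bystander: brass-toned dish with jacks, 104 mm diameter, 22 mm high; origin under its centre. Leave alone.
- jar: Bystander: clear jar with green screw cap, 68 mm diameter, 100 mm high, standing beyond the dispenser; origin under its centre. Leave alone.
- mug: Bystander: white ceramic mug, 80 mm diameter, 90 mm high, standing beyond the dispenser; origin under its centre. Leave alone.

How it is judged:
By the outcome, as a careful person would: the job done as asked, in the order asked, and still so for the second after the job is handed in, while the arm keeps its last pose, push and grip.
It also fails if it takes over 45 s, if anything falls off the work surface, if the arm or the gripper's body presses on something with over 40 N, if the wrist force passes 120 N, or if a joint passes its speed limit or range.

ROBOT

A 7-joint arm with a two-finger parallel gripper is mounted at the origin on the work surface. World frame = base frame: x ahead of the robot, y to its left, z up, the work surface at z = 0. Lengths are in m, angles in rad, forces in N, time in s.
With the tool pointing down it reaches from about 0.35 to 0.9 m from the base axis. Payload 7.2 kg.
Tool frame: the origin (TCP) lies midway between the tips of the shut fingers; the grasp point (between the pads) lies 19 mm behind it; z points along the fingers, x is the direction in which the jaws open and shut, and the axes are right-handed (so a half turn about z gives the same grasp; the last joint's range is limited). The gripper opens to 88 mm and grips with 3 to 60 N. Pads are 20 mm wide; open, the fingers measure 115 mm over their backs; the gripper's body (75 mm by 178 mm) begins 61 mm behind the grasp point.
Start: joints at [-1.227, 0.411, -0.013, 1.596, 0.006, 1.134, -0.082], TCP at [0.25, 0.573, 0.197] pointing down, gripper open.
Joint ranges: [-2.95, 2.95], [-0.29, 1.99], [-1.47, 1.44], [0.14, 2.54], [-1.03, 4.17], [0.13, 1.85], [-2.86, 2.86]. Speed limits (rad/s): [2.39, 2.39, 3.01, 3.01, 3.14, 3.14, 3.14].

INTERFACE

Orientations are given as a rotation vector (axis times angle).
In Python, from bench import sensors, snapshot, get_calibration, order, find_in, silhouettes, spot_point gives the robot as it stands. The module is installed in compiled form; this text tells all that it offers.
- The arm moves only by the tool step_arm, never from a script. Its argument "moves" is a list of rows, each an object with "travel": the shift along the world's x, y, z in mm, a list of three; "angular": the turn, a rotation vector about the world's x, y, z in rad, a list of three; "jaw": the finger opening in mm, from 0 to 87.8. A call has exactly 8 rows; each row shifts and turns the pose as measured when the row begins; what a row does not reach is not made up. A row lasts 1/10 s, in which the tool goes at most 50 mm and 8.59 degrees, less where a joint would pass 70% of its speed; a pose out of reach is approached as far as the arm can. A call with a gripper value outside its range is refused whole. The fingers move at their own pace and stop on an object; the grip force is fixed at half the most. Time passes only in rows, so rows that do not move let the fingers close, or fill a call up. It gives the time, the measured TCP pose, the force and the opening at its end, in the units of the state.
- sensors.get_obs(): the state, without advancing time (a new reading comes with each control period).
- snapshot(name): name is "scene" or "top" or "wrist"; returns the picture (480x640x3 uint8, red, green, blue); there is no depth.
- get_calibration(name): a dict with "fx", "fy", "cx", "cy" (pixels), "R" (3x3) and "t" (3): a world point X has camera coordinates R X + t; the wrist camera has in their place "hand_eye" (4x4, takes a point from camera to tool coordinates, whose origin is the TCP and whose axes are the tool frame's). Camera axes: x right, y down, z forward; pixel columns grow to the right and rows downward; lengths in m; the calibration is good to about 2 mm. A picture is of the moment at which its call begins: read the wrist's pose just before it. get_calibration takes no time and is no camera call.
- order.job_done(): hands the job in, once; it reports no verdict.
Trained networks look in the newest picture that a camera, given by its name, has taken for a name from the list of things; names that differ only in an ending like _2 or _b are one class to them, and where a whole thing is asked for, a point or a joint stands for the part that bears it (a point fixed in the world has none). Each returns a list of dicts, best first, with "confidence" (0 to 1); they miss things now and then, are a little off and sometimes report something else, mostly with a low value. They report only what shows in the picture. A call takes as long as a camera call.
- find_in(camera, name): "extent" ([centre column, centre row, width, height] as shares, 0 to 1, of the picture: columns of its width, rows of its height, round what is visible of it).
- silhouettes(camera, name): "region" (480x640 bool, what is visible of it) and "extent" ([centre column, centre row, width, height] as shares, 0 to 1, of the picture: columns of its width, rows of its height, round what is visible of it).
- spot_point(camera, name): "position" ([row, column] as shares, 0 to 1, of the picture: columns of its width, rows of its height: a listed point, or the origin of a listed thing).
The state is a dict: "time_s": time; "joints": joint angles; "dq": joint speeds; "effort": joint torques, N m; "ee_pos": TCP position; "tcp_rot": TCP orientation; "force": force on the tool from outside, world axes, zero at the start; "torque": the same for the moment, N m; "width": finger opening in m.
Only numpy, scipy, OpenCV 4.12 (cv2) and the standard library are available. Lean on these libraries where they do the work, as an engineer would, in place of code of your own. Each camera call takes 0.05 s, during which the arm holds its last target.

## Working session

There is one attempt and no reset: what is moved stays moved. The work goes in short steps, Python scripts to look and compute and a tool call to move; the robot and the scene stay as the last step left them, time stands still between calls to the robot, and variables do not carry over. Pictures are saved under pics/ and viewed, and the job is handed in when it is done.

Besides the shell and the picture viewer there is one more tool, called after "Call:" as a command line: name --argument value ..., lists and objects as JSON in quotes. step_arm: Moves the arm, as the interface text tells. Its arguments: {"type":"object","properties":{"moves":{"type":"array"}},"required":["moves"]}

```bash
mkdir -p pics
cat > h.py <<'E'
import numpy as np, cv2
from bench import sensors, snapshot, get_calibration, order, find_in, silhouettes, spot_point
from scipy.spatial.transform import Rotation as Rn
def cam(name,o=None):
    c=get_calibration(name)
    K=np.array([[c['fx'],0,c['cx']],[0,c['fy'],c['cy']],[0,0,1]])
    if 'R' in c: return K,np.array(c['R']),np.array(c['t'])
    H=np.array(c['hand_eye']); T=np.eye(4);T[:3,:3]=Rn.from_rotvec(o['tcp_rot']).as_matrix();T[:3,3]=o['ee_pos']
    M=np.linalg.inv(T@H); return K,M[:3,:3],M[:3,3]
def onz(C,uv,z):
    K,R,t=C; d=R.T@np.linalg.inv(K)@np.array([uv[0],uv[1],1.]); c=-R.T@t
    return c+d*(z-c[2])/d[2]
def proj(C,X):
    K,R,t=C; p=K@(R@np.asarray(X,float)+t); return p[:2]/p[2]
def save(n,im): cv2.imwrite('pics/'+n+'.png',cv2.cvtColor(im,cv2.COLOR_RGB2BGR))
E
python3 - <<'E'
from h import *
o=sensors.get_obs(); print(o)
Z={'collar_axis':.109,'collar_post':.149,'gate_handle':.083,'dispenser':0}
for n in ['top','scene']:
    save(n+'0',snapshot(n)); C=cam(n)
    for k,z in Z.items():
        for r in spot_point(n,k)[:2]:
            p=r['position']; uv=(p[1]*640,p[0]*480); print(n,k,r['confidence'],np.round(uv),np.round(onz(C,uv,z),4))
E
```

```text
{'time_s': 0.0, 'joints': array([-1.22721829,  0.41193628, -0.01272771,  1.59705247,  0.00560654,
        1.13433084, -0.08222334]), 'dq': array([ 0.00072609, -0.00032626, -0.00134345,  0.00084903,  0.00022642,
        0.00028301,  0.00024942]), 'effort': array([-7.62374366e-04, -5.87953019e+01,  6.41627591e-01, -2.91083443e+01,
       -5.38199174e-02,  1.82518142e-02,  1.51823619e-04]), 'ee_pos': array([0.24995764, 0.57221721, 0.19628294]), 'tcp_rot': array([ 2.62779617e+00,  1.71984090e+00, -2.11331627e-03]), 'force': array([-0.34831212,  0.59507053, -0.0738672 ]), 'torque': array([0.01308971, 0.08246228, 0.05011997]), 'width': 0.08769619544603297}
top collar_axis 0.81 [310. 276.] [ 0.5489 -0.006   0.109 ]
top collar_axis 0.63 [305. 222.] [0.6835 0.0097 0.109 ]
top collar_post 0.81 [302. 291.] [0.5098 0.0121 0.149 ]
top gate_handle 0.63 [364. 281.] [ 0.5417 -0.1405  0.083 ]
top gate_handle 0.42 [306. 221.] [0.6926 0.0071 0.083 ]
top dispenser 0.97 [339. 283.] [ 0.5423 -0.0812  0.    ]
scene collar_axis 0.82 [296. 216.] [0.5504 0.0027 0.109 ]
scene collar_post 0.9 [284. 195.] [0.5058 0.0181 0.149 ]
scene gate_handle 0.6 [266. 258.] [ 0.5466 -0.1273  0.083 ]
scene dispenser 0.56 [280. 262.] [ 0.5492 -0.0797  0.    ]
scene dispenser 0.5 [266. 261.] [ 0.5162 -0.0954  0.    ]
```

View pics/top0.png

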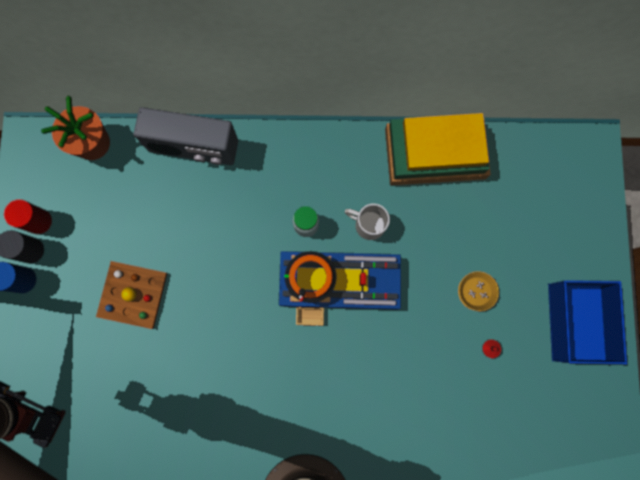

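View pics/scene0.png

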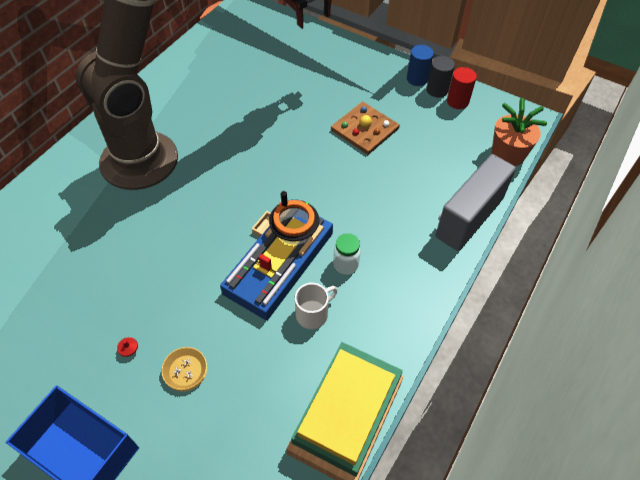

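Run:
```python
from h import *
for n,b in [('top',(270,230,130,100)),('scene',(200,160,150,130))]:
    im=cv2.imread('pics/%s0.png'%n); x,y,w,h=b
    cv2.imwrite('pics/%s0z.png'%n,cv2.resize(im[y:y+h,x:x+w],None,fx=5 if n=='scene' else 6,fy=5 if n=='scene' else 6,interpolation=cv2.INTER_CUBIC)[:600,:800])
```

```text
(no output)
```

View pics/top0z.png

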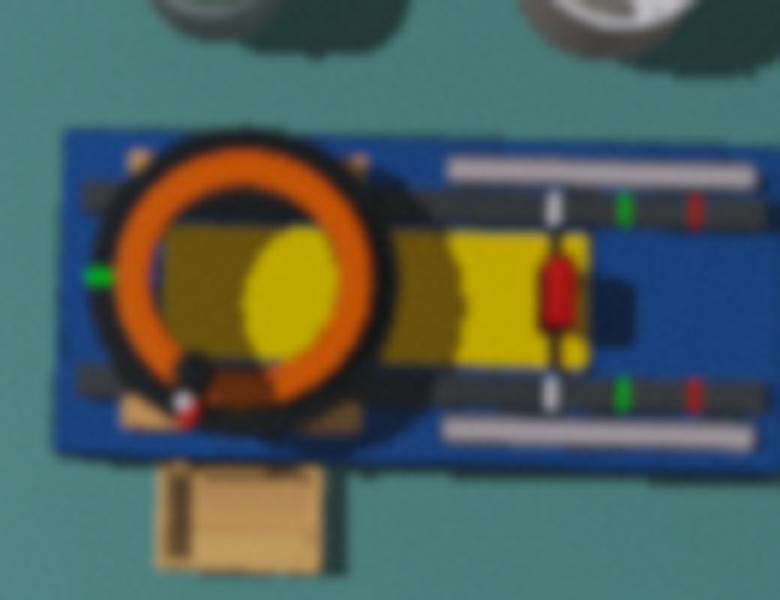

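View pics/scene0z.png

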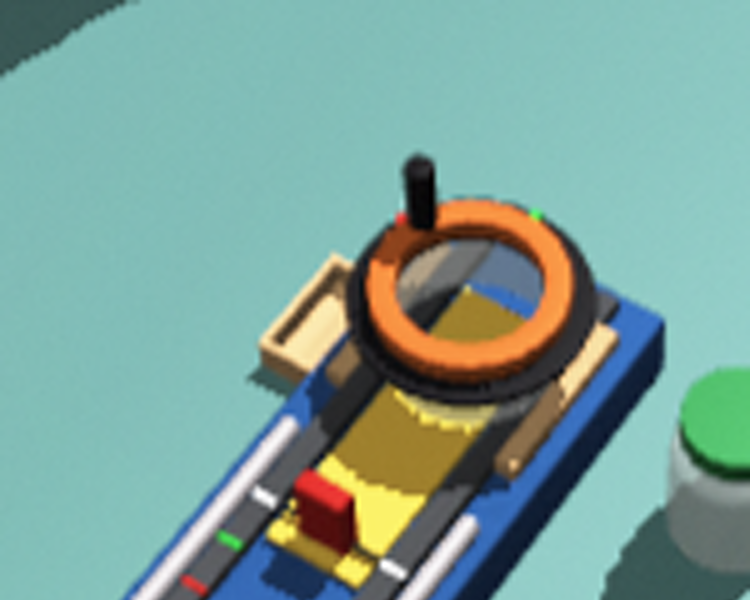

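The pictures agree: the dispenser's +y points to picture left in the top view (near world +y). The post is near the red mark, and the gate reads white (shut). Next I refine the geometry from features in the top picture.

Run:
```python
from h import *
C=cam('top')
def P(x,y,z): return onz(C,(270+(x+.5)/6-.5,230+(y+.5)/6-.5),z)
for k,v in dict(ringc=(245,278,.123),green=(98,277,.109),white=(184,402,.116),red=(185,415,.109),wl=(553,210,.06),wr=(550,392,.06),gl=(625,210,.06),gr=(622,393,.06),rl=(697,211,.06),rr=(694,394,.06),handletop=(559,293,.103),cornerTL=(68,130,.05),BL=(57,455,.05)).items(): print(k,P(*v).round(4))
```

```text
ringc [ 0.5489 -0.0065  0.123 ]
green [0.5499 0.0536 0.109 ]
white [0.4991 0.0175 0.116 ]
red [0.4942 0.0172 0.109 ]
wl [ 0.5857 -0.1361  0.06  ]
wr [ 0.5087 -0.1348  0.06  ]
gl [ 0.5861 -0.1666  0.06  ]
gr [ 0.5087 -0.1651  0.06  ]
rl [ 0.586  -0.1971  0.06  ]
rr [ 0.5087 -0.1953  0.06  ]
handletop [ 0.5464 -0.135   0.103 ]
cornerTL [0.6186 0.0707 0.05  ]
BL [0.48   0.0723 0.05  ]
```

Call:
step_arm --moves '[{"travel":[18,-40,12],"angular":[0,0,0],"jaw":70},{"travel":[18,-40,12],"angular":[0,0,0],"jaw":70},{"travel":[18,-40,12],"angular":[0,0,0],"jaw":70},{"travel":[18,-40,12],"angular":[0,0,0],"jaw":70},{"travel":[18,-40,6],"angular":[0,0,0],"jaw":70},{"travel":[18,-40,0],"angular":[0,0,0],"jaw":70},{"travel":[18,-40,0],"angular":[0,0,0],"jaw":70},{"travel":[18,-40,0],"angular":[0,0,0],"jaw":70}]'

```text
time_s: 1.3
ee_pos: [0.3929, 0.2463, 0.2524]
tcp_rot: [-2.617, -1.734, -0.003]
force: [0.7, -0.2, 0.6]
width: 0.0702
```

Call:
step_arm --moves '[{"travel":[17,-34,0],"angular":[0,0,0],"jaw":50},{"travel":[17,-34,0],"angular":[0,0,0],"jaw":50},{"travel":[17,-34,0],"angular":[0,0,0],"jaw":50},{"travel":[17,-34,0],"angular":[0,0,0],"jaw":50},{"travel":[17,-34,0],"angular":[0,0,0],"jaw":50},{"travel":[17,-34,0],"angular":[0,0,0],"jaw":50},{"travel":[12,-25,0],"angular":[0,0,0],"jaw":50},{"travel":[0,0,0],"angular":[0,0,0],"jaw":50}]'

```text
time_s: 2.1
ee_pos: [0.512, 0.0003, 0.2555]
tcp_rot: [-2.626, -1.724, -0.014]
force: [-0.1, -0.5, -0.8]
width: 0.0499
```

Run:
```python
from h import *
o=sensors.get_obs(); print(o['ee_pos'],o['tcp_rot'],o['joints'],o['force'],o['width'])
save('w1',snapshot('wrist')); C=cam('wrist',o)
for k,z in {'collar_axis':.109,'collar_post':.149,'gate_handle':.083}.items():
    for r in spot_point('wrist',k)[:2]:
        p=r['position']; uv=(p[1]*640,p[0]*480); print(k,r['confidence'],np.round(uv),np.round(onz(C,uv,z),4))
print(proj(C,[.508,.0137,.169]),proj(C,[.508,.0137,.123]), proj(C,[.549,-.006,.123]))
```

```text
[5.12047586e-01 2.65868258e-04 2.55507229e-01] [-2.62609271 -1.72400977 -0.01359591] [-0.45666022  0.16155249  0.42054629  1.81341941 -0.07620652  1.17414765
  1.14986258] [-0.09134252 -0.45492122 -0.76910088] 0.049895090992069936
collar_axis 0.58 [325. 252.] [ 0.5486 -0.0056  0.109 ]
collar_post 0.59 [324. 224.] [0.5104 0.009  0.149 ]
gate_handle 0.83 [218. 290.] [ 0.5507 -0.1395  0.083 ]
gate_handle 0.24 [371. 315.] [0.6526 0.0102 0.083 ]
[329.1642965  224.99060115] [327.18087123 212.69896307] [325.03456206 257.16815674]
```

View pics/w1.png

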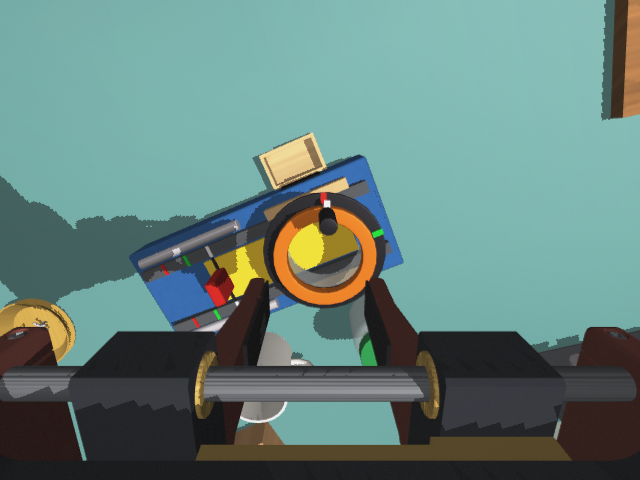

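The wrist picture shows the post at about (328,222), the red mark just above it at (324,197), the green mark at (377,233), and the ring centre at about (325,257). I'll zoom in to refine these.

Run:
```python
import cv2
im=cv2.imread('pics/w1.png')[180:320,190:390]
cv2.imwrite('pics/w1z.png',cv2.resize(im,None,fx=4,fy=4,interpolation=cv2.INTER_CUBIC))
```

```text
(no output)
```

View pics/w1z.png

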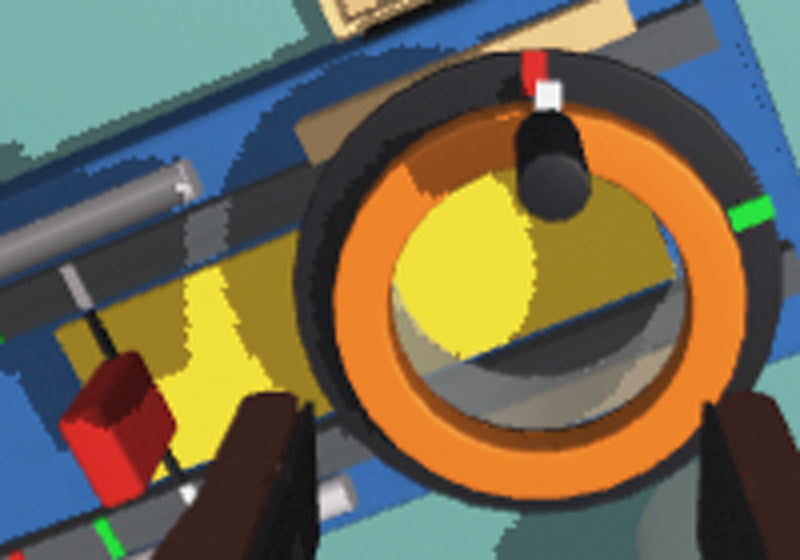

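```bash
cat >> h.py <<'E'
def Q(C,x,y,z,x0,y0,s): return onz(C,(x0+(x+.5)/s-.5,y0+(y+.5)/s-.5),z)
E
python3 - <<'E'
from h import *
o=sensors.get_obs(); C=cam('wrist',o)
for k,v in dict(posttop=(555,186,.169),ringc=(540,302,.123),flange=(540,282,.109),green=(752,213,.109),white=(548,96,.114),red=(536,72,.109),handletop=(113,390,.103),wl=(190,492,.06),wr=(76,285,.06)).items(): print(k,Q(C,*v,190,180,4).round(4))
E
```

```text
posttop [0.5069 0.0184 0.169 ]
ringc [5.451e-01 5.000e-04 1.230e-01]
flange [0.5449 0.0011 0.109 ]
green [0.5491 0.058  0.109 ]
white [0.4996 0.0219 0.114 ]
red [0.4939 0.0213 0.109 ]
handletop [ 0.5298 -0.1172  0.103 ]
wl [ 0.5817 -0.1308  0.06  ]
wr [ 0.5076 -0.1308  0.06  ]
```

Run:
```python
from h import *
C=cam('scene')
for k,v in dict(posttop=(419,161,.169),ringc=(471,288,.123),green=(536,215,.109),red=(401,218,.109),wl=(393,569,.06),wr=(264,495,.06),handletop=(326,492,.103)).items(): print(k,Q(C,*v,200,160,5).round(4))
for c in ['top','scene']:
  C=cam(c); print(-C[1].T@C[2])
```

```text
posttop [0.5083 0.0131 0.169 ]
ringc [ 0.5533 -0.0114  0.123 ]
green [0.5509 0.0535 0.109 ]
red [0.4929 0.0153 0.109 ]
wl [ 0.5873 -0.1383  0.06  ]
wr [ 0.5084 -0.1365  0.06  ]
handletop [ 0.5514 -0.1393  0.103 ]
[ 0.4161253  -0.01585927  1.49195125]
[ 1.05700106 -0.73188286  1.33929952]
```

Call:
step_arm --moves '[{"travel":[-3,12,0],"angular":[0,0,0],"jaw":50},{"travel":[-1,3,-5],"angular":[0,0,0],"jaw":50},{"travel":[0,0,-20],"angular":[0,0,0],"jaw":50},{"travel":[0,0,-20],"angular":[0,0,0],"jaw":50},{"travel":[0,0,-20],"angular":[0,0,0],"jaw":50},{"travel":[0,0,-10],"angular":[0,0,0],"jaw":50},{"travel":[0,0,0],"angular":[0,0,0],"jaw":50},{"travel":[0,0,0],"angular":[0,0,0],"jaw":50}]'

```text
time_s: 3.1
ee_pos: [0.5038, 0.0327, 0.1776]
tcp_rot: [-2.602, -1.751, -0.018]
force: [-0.1, 0.6, 0.7]
width: 0.0502
```

Run:
```python
from h import *
o=sensors.get_obs(); print(o['ee_pos'],o['tcp_rot'],o['force'])
save('w2',snapshot('wrist')); C=cam('wrist',o)
im=cv2.imread('pics/w2.png')
for p in [(.5075,.0145,.169),(.549,-.005,.123)]:
    print(proj(C,p))
```

```text
[0.50382187 0.03265284 0.17760826] [-2.60209981 -1.75072    -0.01780374] [-0.13055311  0.5994371   0.67524948]
[292.43214594 286.54453231]
[293.89661879 314.46493968]
```

View pics/w2.png

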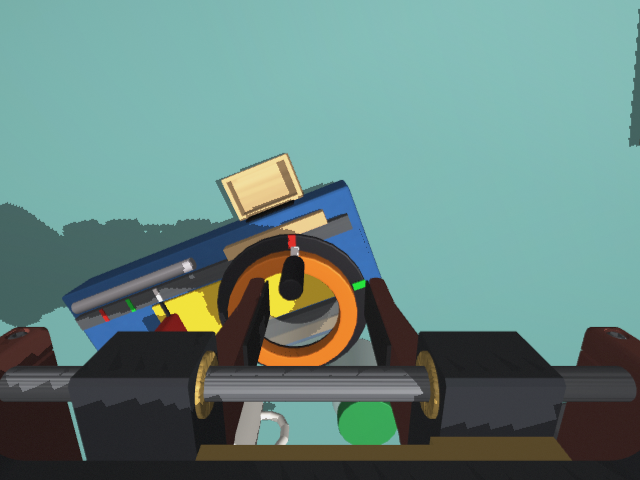

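Call:
step_arm --moves '[{"travel":[2,-9,0],"angular":[0,0,0],"jaw":50},{"travel":[1,-5,0],"angular":[0,0,0],"jaw":50},{"travel":[0,0,0],"angular":[0,0,0],"jaw":50},{"travel":[0,0,0],"angular":[0,0,0],"jaw":50},{"travel":[0,0,0],"angular":[0,0,0],"jaw":50},{"travel":[0,0,0],"angular":[0,0,0],"jaw":50},{"travel":[0,0,0],"angular":[0,0,0],"jaw":50},{"travel":[0,0,0],"angular":[0,0,0],"jaw":50}]'

```text
time_s: 3.95
ee_pos: [0.5089, 0.0171, 0.1804]
tcp_rot: [-2.604, -1.75, -0.025]
force: [-0.8, 0.0, -1.0]
width: 0.05
```

Call:
step_arm --moves '[{"travel":[-1,-2,-12],"angular":[0,0,0],"jaw":50},{"travel":[0,0,-12],"angular":[0,0,0],"jaw":50},{"travel":[0,0,-10],"angular":[0,0,0],"jaw":50},{"travel":[0,0,-6],"angular":[0,0,0],"jaw":50},{"travel":[0,0,0],"angular":[0,0,0],"jaw":50},{"travel":[0,0,0],"angular":[0,0,0],"jaw":50},{"travel":[0,0,0],"angular":[0,0,0],"jaw":50},{"travel":[0,0,0],"angular":[0,0,0],"jaw":50}]'

```text
time_s: 4.75
ee_pos: [0.5069, 0.015, 0.1357]
tcp_rot: [-2.604, -1.75, -0.022]
force: [-0.2, 0.3, -0.3]
width: 0.0501
```

Run:
```python
from h import *
o=sensors.get_obs(); print(o['ee_pos'],o['tcp_rot'],o['force'])
save('w3',snapshot('wrist')); C=cam('wrist',o)
im=cv2.imread('pics/w3.png')
for p in [(.5075,.0145,.169),(.549,-.005,.123)]:
    print(proj(C,p))
```

```text
[0.50691965 0.01495636 0.13571794] [-2.60357212 -1.75032005 -0.02169013] [-0.17227636  0.29035584 -0.29688604]
[317.60874689 304.56489484]
[312.99830714 332.94675923]
```

View pics/w3.png

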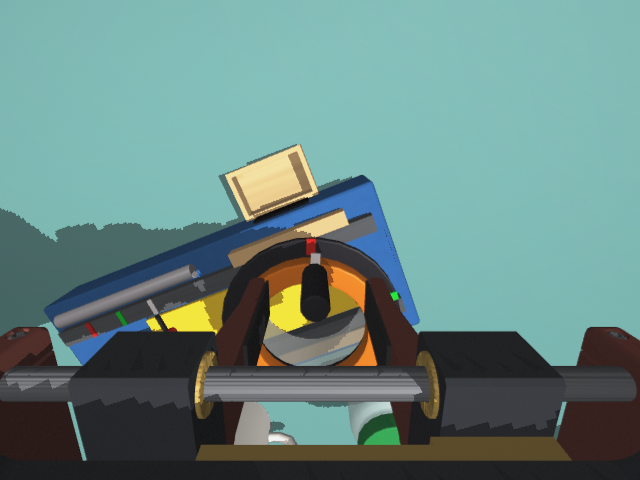

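The post sits centred between the fingers at about (315,300), so I close them.

Call:
step_arm --moves '[{"travel":[0,0,0],"angular":[0,0,0],"jaw":8},{"travel":[0,0,0],"angular":[0,0,0],"jaw":8},{"travel":[0,0,0],"angular":[0,0,0],"jaw":8},{"travel":[0,0,0],"angular":[0,0,0],"jaw":8},{"travel":[0,0,0],"angular":[0,0,0],"jaw":8},{"travel":[0,0,0],"angular":[0,0,0],"jaw":8},{"travel":[0,0,0],"angular":[0,0,0],"jaw":8},{"travel":[0,0,0],"angular":[0,0,0],"jaw":8}]'

```text
time_s: 5.6
ee_pos: [0.5073, 0.0148, 0.1366]
tcp_rot: [-2.604, -1.751, -0.024]
force: [-0.3, -0.7, -0.2]
width: 0.0145
```

Run:
```python
from h import *
o=sensors.get_obs(); print(o['ee_pos'],o['tcp_rot'],o['force'],o['torque'],o['width'])
ax=np.array([.549,-.0055]); R=Rn.from_rotvec(o['tcp_rot']).as_matrix()
g=o['ee_pos']-.019*R[:,2]; r=g[:2]-ax; print('grasp',g,'r',np.hypot(*r),'ang',np.degrees(np.arctan2(r[1],r[0])),'toolx',R[:,0],R[:,2])
th0=np.arctan2(r[1],r[0]); rr=np.hypot(*r)
end=np.radians(90)-.015
print('turn',th0-end)
# arc in 10 steps
n=12
for i in range(1,n+1):
    th=th0-(th0-end)*i/n; th1=th0-(th0-end)*(i-1)/n
    print(i,np.round(1e3*rr*np.array([np.cos(th)-np.cos(th1),np.sin(th)-np.sin(th1)]),1), (th0-end)/n)
```

```text
[0.5072843  0.01484625 0.13656294] [-2.60405839 -1.75055161 -0.02374954] [-0.25521026 -0.66928815 -0.16130932] [-0.05055612  0.07570396 -0.01687805] 0.01454765845909662
grasp [0.50708527 0.01462682 0.15556063] r 0.04649660019180183 ang 154.3503878439322 toolx [0.37742262 0.92592525 0.01464916] [ 0.01047546  0.0115492  -0.99987843]
turn 1.1381261428119516
1 [2.1 3.9] 0.0948438452343293
2 [2.5 3.7] 0.0948438452343293
3 [2.8 3.4] 0.0948438452343293
4 [3.1 3.1] 0.0948438452343293
5 [3.4 2.8] 0.0948438452343293
6 [3.6 2.5] 0.0948438452343293
7 [3.9 2.1] 0.0948438452343293
8 [4.  1.8] 0.0948438452343293
9 [4.2 1.4] 0.0948438452343293
10 [4.3 1. ] 0.0948438452343293
11 [4.4 0.6] 0.0948438452343293
12 [4.4 0.1] 0.0948438452343293
```

Call:
step_arm --moves '[{"travel":[2.1,3.9,0],"angular":[0,0,-0.09],"jaw":8},{"travel":[2.5,3.7,0],"angular":[0,0,-0.09],"jaw":8},{"travel":[2.8,3.4,0],"angular":[0,0,-0.09],"jaw":8},{"travel":[3.1,3.1,0],"angular":[0,0,-0.09],"jaw":8},{"travel":[3.4,2.8,0],"angular":[0,0,-0.09],"jaw":8},{"travel":[0,0,0],"angular":[0,0,0],"jaw":8},{"travel":[0,0,0],"angular":[0,0,0],"jaw":8},{"travel":[0,0,0],"angular":[0,0,0],"jaw":8}]'

```text
time_s: 6.4
ee_pos: [0.5209, 0.0313, 0.1366]
tcp_rot: [-2.939, -1.109, -0.022]
force: [0.9, 0.7, -0.5]
width: 0.0144
```

```bash
cat > st.py <<'E'
from h import *
o=sensors.get_obs(); print(o['time_s'],o['ee_pos'],'F',o['force'],'T',o['torque'],o['width'])
ax=np.array([.549,-.0055]); R=Rn.from_rotvec(o['tcp_rot']).as_matrix()
g=o['ee_pos']-.019*R[:,2]; r=g[:2]-ax; print('grasp',g,'r',np.hypot(*r),'ang',np.degrees(np.arctan2(r[1],r[0])),'toolx',np.degrees(np.arctan2(R[1,0],R[0,0])),R[:,2])
th0=np.arctan2(r[1],r[0]); print('left',th0-(np.pi/2-.015),'to go',1e3*(ax+.045*np.array([.015,1])-g[:2]))
E
python3 st.py
```

```text
6.4 [0.52089567 0.03132379 0.13660268] F [ 0.94903675  0.71476335 -0.45873728] T [-0.06403384 -0.11512172 -0.02157914] 0.014447247666811863
grasp [0.52064194 0.03122639 0.15560074] r 0.046400510705313716 ang 127.67330823868927 toolx 41.33421412166754 [ 0.01335412  0.00512614 -0.99989769]
left 0.6725232688838336 to go [29.03306073  8.27360914]
```

Call:
step_arm --moves '[{"travel":[3.2,2.3,0],"angular":[0,0,-0.085],"jaw":8},{"travel":[3.4,2.0,0],"angular":[0,0,-0.085],"jaw":8},{"travel":[3.6,1.7,0],"angular":[0,0,-0.085],"jaw":8},{"travel":[3.7,1.4,0],"angular":[0,0,-0.085],"jaw":8},{"travel":[3.8,1.1,0],"angular":[0,0,-0.085],"jaw":8},{"travel":[3.9,0.7,0],"angular":[0,0,-0.085],"jaw":8},{"travel":[3,0.2,0],"angular":[0,0,-0.065],"jaw":8},{"travel":[0,0,0],"angular":[0,0,0],"jaw":8}]'

```text
time_s: 7.2
ee_pos: [0.5452, 0.0409, 0.1366]
tcp_rot: [3.132, 0.217, 0.022]
force: [1.2, -0.5, -0.6]
width: 0.0145
```

```bash
python3 st.py
python3 - <<'E'
from h import *
for n,b,s in [('top',(270,230,130,100),6),('scene',(240,170,120,90),6),('wrist',(200,200,200,150),4)]:
    im=snapshot(n); x,y,w,h=b
    save('c_'+n,cv2.resize(im[y:y+h,x:x+w],None,fx=s,fy=s,interpolation=cv2.INTER_CUBIC))
E
```

```text
7.2 [0.54523227 0.04085001 0.13662912] F [ 1.16110469 -0.5052375  -0.57811353] T [-0.10124411 -0.384094    0.05652092] 0.014468206435089141
grasp [0.54496057 0.04086428 0.15562717] r 0.04653991117421312 ang 94.9792538938646 toolx 7.937240834340812 [ 1.43000784e-02 -7.51151009e-04 -9.99897467e-01]
left 0.10190437474068537 to go [ 4.71443285 -1.36427843]
```

View pics/c_wrist.png

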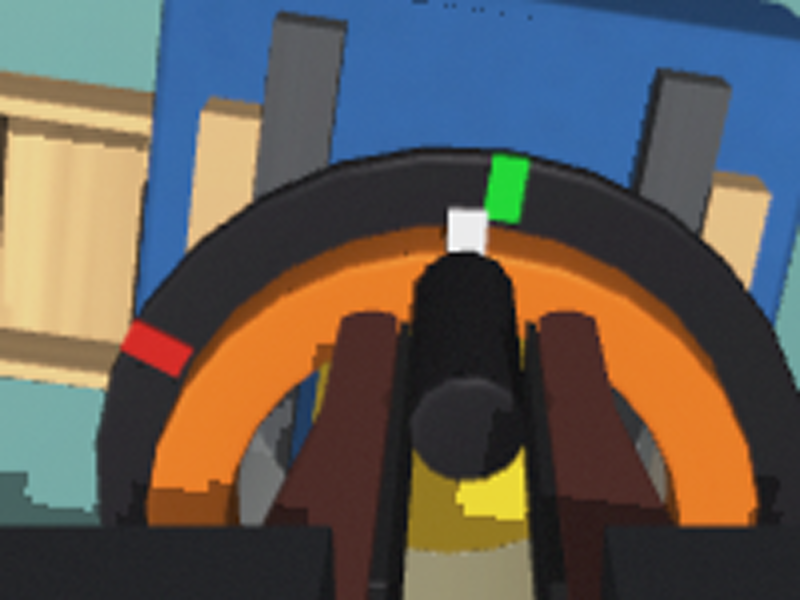

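View pics/c_scene.png

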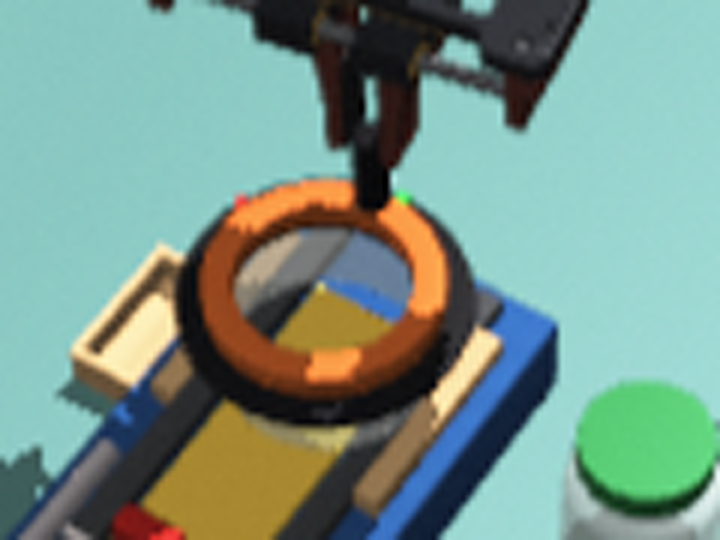

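Pointer and green mark are about 0.10 rad apart, which matches the arc calculation. I'll do the rest now.

Call:
step_arm --moves '[{"travel":[2.3,0.0,0],"angular":[0,0,-0.05],"jaw":8},{"travel":[2.3,-0.1,0],"angular":[0,0,-0.05],"jaw":8},{"travel":[0,0,0],"angular":[0,0,0],"jaw":8},{"travel":[0,0,0],"angular":[0,0,0],"jaw":8},{"travel":[0,0,0],"angular":[0,0,0],"jaw":8},{"travel":[0,0,0],"angular":[0,0,0],"jaw":8},{"travel":[0,0,0],"angular":[0,0,0],"jaw":8},{"travel":[0,0,0],"angular":[0,0,0],"jaw":8}]'

```text
time_s: 8.15
ee_pos: [0.5494, 0.0411, 0.1367]
tcp_rot: [3.14, 0.078, 0.024]
force: [2.6, 0.5, -2.5]
width: 0.0146
```

```bash
python3 st.py
python3 - <<'E'
from h import *
for n,b,s in [('wrist',(200,200,200,150),4)]:
    im=snapshot(n); x,y,w,h=b
    save('d_'+n,cv2.resize(im[y:y+h,x:x+w],None,fx=s,fy=s,interpolation=cv2.INTER_CUBIC))
E
```

```text
8.15 [0.54939819 0.04107026 0.13667888] F [ 2.5679628   0.54018084 -2.52722069] T [ 0.09796859 -0.53902759  0.054982  ] 0.01460333287137698
grasp [0.54910302 0.04107484 0.15567658] r 0.04657494958699122 ang 89.87326669993715 toolx 2.8359686648937035 [ 1.55353470e-02 -2.40563222e-04 -9.99879290e-01]
left 0.012788086641985164 to go [ 0.57198033 -1.57483565]
```

View pics/d_wrist.png

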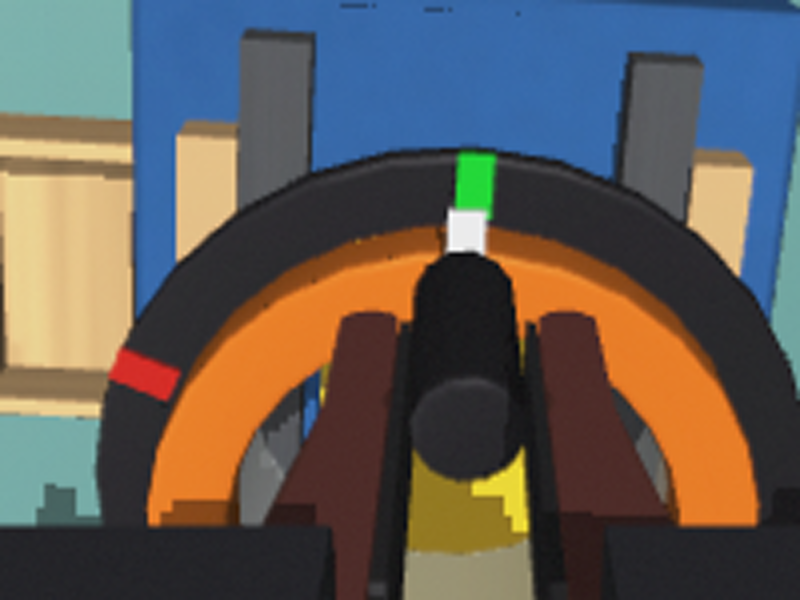

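Call:
step_arm --moves '[{"travel":[1.2,0,0],"angular":[0,0,-0.025],"jaw":8},{"travel":[0,0,0],"angular":[0,0,0],"jaw":8},{"travel":[0,0,0],"angular":[0,0,0],"jaw":8},{"travel":[0,0,0],"angular":[0,0,0],"jaw":8},{"travel":[0,0,0],"angular":[0,0,0],"jaw":8},{"travel":[0,0,0],"angular":[0,0,0],"jaw":8},{"travel":[0,0,0],"angular":[0,0,0],"jaw":8},{"travel":[0,0,0],"angular":[0,0,0],"jaw":8}]'

```text
time_s: 9.0
ee_pos: [0.5503, 0.0411, 0.1367]
tcp_rot: [3.14, 0.036, 0.023]
force: [3.0, 0.3, -1.8]
width: 0.0145
```

```bash
python3 st.py
python3 - <<'E'
from h import *
for n,b,s in [('wrist',(200,200,200,150),4)]:
    im=snapshot(n); x,y,w,h=b
    save('e_'+n,cv2.resize(im[y:y+h,x:x+w],None,fx=s,fy=s,interpolation=cv2.INTER_CUBIC))
E
```

```text
9.0 [0.55032872 0.04109439 0.13667402] F [ 2.95888664  0.25206473 -1.78298164] T [ 0.01326675 -0.3809257   0.1429427 ] 0.014514151100215358
grasp [0.55004769 0.04110703 0.15567194] r 0.04661879988534235 ang 88.7122537881504 toolx 1.3020935450587696 [ 1.47911348e-02 -6.64956283e-04 -9.99890384e-01]
left -0.007475411326859804 to go [-0.37268849 -1.60702577]
```

View pics/e_wrist.png

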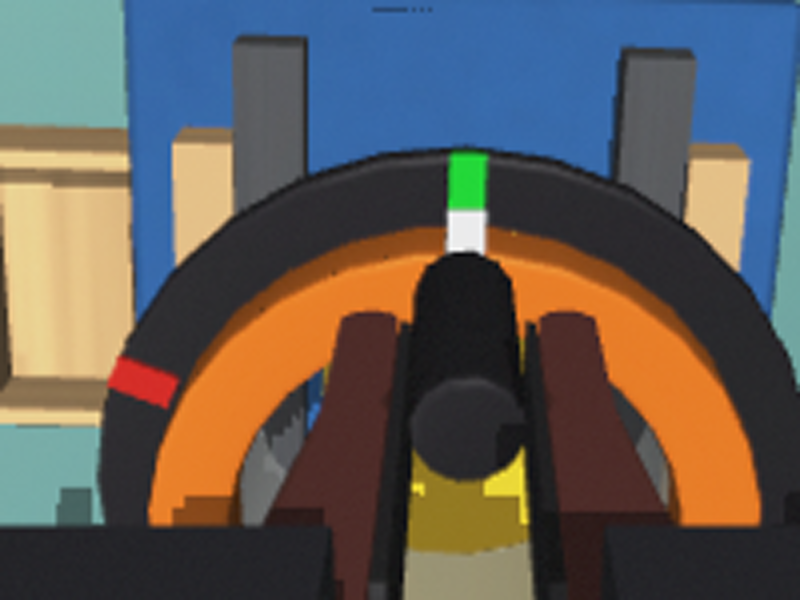

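White and green now line up at column 467. I release and lift.

Call:
step_arm --moves '[{"travel":[0,0,0],"angular":[0,0,0],"jaw":45},{"travel":[0,0,0],"angular":[0,0,0],"jaw":45},{"travel":[0,0,0],"angular":[0,0,0],"jaw":45},{"travel":[0,0,0],"angular":[0,0,0],"jaw":45},{"travel":[0,0,20],"angular":[0,0,0],"jaw":45},{"travel":[0,0,25],"angular":[0,0,0],"jaw":45},{"travel":[0,0,25],"angular":[0,0,0],"jaw":45},{"travel":[0,0,0],"angular":[0,0,0],"jaw":45}]'

```text
time_s: 9.85
ee_pos: [0.5473, 0.0397, 0.2079]
tcp_rot: [3.139, 0.032, 0.013]
force: [-0.1, -0.3, -0.9]
width: 0.0452
```

```bash
python3 st.py
python3 - <<'E'
from h import *
for n,b,s in [('wrist',(180,180,300,200),2.6)]:
    im=snapshot(n); x,y,w,h=b
    save('f_'+n,cv2.resize(im[y:y+h,x:x+w],None,fx=s,fy=s,interpolation=cv2.INTER_CUBIC))
print(sensors.get_obs()['joints'])
E
```

```text
9.85 [0.54726854 0.03971231 0.2078737 ] F [-0.08383513 -0.28633601 -0.89613127] T [-0.06974837  0.03435802 -0.03059783] 0.04521590039592658
grasp [0.54710959 0.03975036 0.226873  ] r 0.045289833442287195 ang 92.39223646193331 toolx 1.1605111339874905 [ 0.0083658  -0.00200298 -0.999963  ]
left 0.05675240274699611 to go [ 2.56541001 -0.25036313]
[-0.68564108  0.30016187  0.65734792  1.81243812 -0.20210241  1.09101994
  0.06362441]
```

View pics/f_wrist.png

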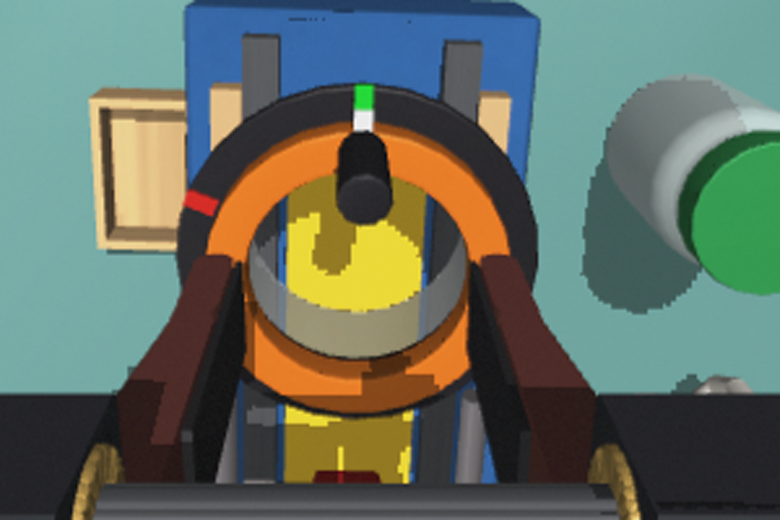

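Call:
step_arm --moves '[{"travel":[0,-12,2],"angular":[0,0,0.11],"jaw":45},{"travel":[0,-12,0],"angular":[0,0,0.11],"jaw":45},{"travel":[0,-12,0],"angular":[0,0,0.11],"jaw":45},{"travel":[0,-12,0],"angular":[0,0,0.11],"jaw":45},{"travel":[0,-12,0],"angular":[0,0,0.11],"jaw":45},{"travel":[0,-12,0],"angular":[0,0,0.11],"jaw":45},{"travel":[0,-12,0],"angular":[0,0,0.11],"jaw":45},{"travel":[0,-12,0],"angular":[0,0,0.11],"jaw":45}]'

```text
time_s: 10.7
ee_pos: [0.5405, -0.0561, 0.1984]
tcp_rot: [-2.8, -1.421, 0.011]
force: [-0.2, 0.5, -0.0]
width: 0.045
```

```bash
python3 st.py
```

```text
10.7 [ 0.54051973 -0.05605162  0.19842921] F [-0.23681352  0.45035073 -0.02737718] T [-0.00965851  0.02500444  0.05541472] 0.045046536014404656
grasp [ 0.54065212 -0.05602816  0.21742874] r 0.05121310514550452 ang -99.38123641486288 toolx 53.82087595790681 [-0.00696786 -0.00123459 -0.99997496]
left -3.2903261169371394 to go [ 9.02288284 95.52816037]
```

Call:
step_arm --moves '[{"travel":[1,-12,2],"angular":[0,0,0.1],"jaw":45},{"travel":[1,-12,2],"angular":[0,0,0.1],"jaw":45},{"travel":[1,-12,1],"angular":[0,0,0.1],"jaw":45},{"travel":[1,-12,1],"angular":[0,0,0.1],"jaw":45},{"travel":[1,-10,0],"angular":[0,0,0.1],"jaw":45},{"travel":[1,-6,0],"angular":[0,0,0.05],"jaw":45},{"travel":[0,0,0],"angular":[0,0,0],"jaw":45},{"travel":[0,0,0],"angular":[0,0,0],"jaw":45}]'

```text
time_s: 11.5
ee_pos: [0.5401, -0.1235, 0.1939]
tcp_rot: [-2.279, -2.148, 0.031]
force: [0.5, 0.3, -0.2]
width: 0.045
```

```bash
python3 st.py;python3 - <<'E'
from h import *
o=sensors.get_obs()
save('g',snapshot('wrist')); C=cam('wrist',o)
for r in spot_point('wrist','gate_handle'):
    p=r['position']; uv=(p[1]*640,p[0]*480); print(r['confidence'],uv,onz(C,uv,.083))
print(proj(C,[.547,-.136,.083]),proj(C,[.547,-.136,.103]))
E
```

```text
11.5 [ 0.54010225 -0.1234505   0.19387785] F [ 0.49102067  0.29761705 -0.21471887] T [ 0.00727114 -0.045962    0.00046285] 0.04499300694493603
grasp [ 0.54050206 -0.12333108  0.21287327] r 0.11813711293551739 ang -94.12501118219554 toolx 86.612897641646 [-0.02104249 -0.00628561 -0.99975882]
left -3.198587680400689 to go [  9.17293897 162.83107606]
0.88 (302.976, 239.424) [ 0.54731371 -0.13772144  0.083     ]
[304.82483717 238.99082798] [303.85464055 245.2955515 ]
```

View pics/g.png

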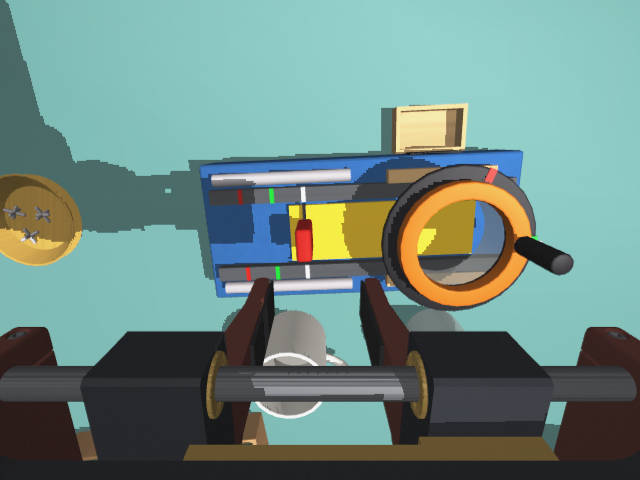

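Call:
step_arm --moves '[{"travel":[4,-7,0],"angular":[0.006,-0.021,0.045],"jaw":45},{"travel":[3,-5,-10],"angular":[0,0,0],"jaw":45},{"travel":[0,0,-15],"angular":[0,0,0],"jaw":45},{"travel":[0,0,-15],"angular":[0,0,0],"jaw":45},{"travel":[0,0,-10],"angular":[0,0,0],"jaw":45},{"travel":[0,0,0],"angular":[0,0,0],"jaw":45},{"travel":[0,0,0],"angular":[0,0,0],"jaw":45},{"travel":[0,0,0],"angular":[0,0,0],"jaw":45}]'

```text
time_s: 12.4
ee_pos: [0.5478, -0.1323, 0.1398]
tcp_rot: [-2.24, -2.201, 0.002]
force: [-0.2, -0.5, -0.3]
width: 0.045
```

```bash
python3 st.py
```

```text
12.4 [ 0.54783106 -0.13229414  0.13978763] F [-0.20641144 -0.45809015 -0.29832776] T [0.03656663 0.00361468 0.03128727] 0.0450375294862267
grasp [ 0.54786416 -0.13229636  0.15878761] r 0.12680144306807664 ang -90.51324324278448 toolx 89.01404448671778 [-1.74162119e-03  1.16660597e-04 -9.99998477e-01]
left -3.135550438039995 to go [  1.8108448  171.79635571]
```

Call:
step_arm --moves '[{"travel":[0,-4,0],"angular":[0,0,0],"jaw":45},{"travel":[0,0,-15],"angular":[0,0,0],"jaw":45},{"travel":[0,0,-15],"angular":[0,0,0],"jaw":45},{"travel":[0,0,-12],"angular":[0,0,0],"jaw":45},{"travel":[0,0,-6],"angular":[0,0,0],"jaw":45},{"travel":[0,0,0],"angular":[0,0,0],"jaw":45},{"travel":[0,0,0],"angular":[0,0,0],"jaw":45},{"travel":[0,0,0],"angular":[0,0,0],"jaw":45}]'

```text
time_s: 13.2
ee_pos: [0.5508, -0.1383, 0.0942]
tcp_rot: [2.238, 2.198, 0.005]
force: [0.1, -0.5, -0.9]
width: 0.0449
```

```bash
python3 st.py;python3 - <<'E'
from h import *
o=sensors.get_obs()
save('i',snapshot('wrist')[180:420,160:560]); 
E
```

```text
13.2 [ 0.55077749 -0.13831395  0.09417742] F [ 0.05915925 -0.46517819 -0.94728821] T [ 0.00344666 -0.01479987  0.0092699 ] 0.04491797435299541
grasp [ 0.55067206 -0.13829823  0.11317712] r 0.13280875452166224 ang -89.27862965510829 toolx 88.95653151628434 [ 5.54937004e-03 -8.27222862e-04 -9.99984260e-01]
left -3.114002365945186 to go [ -0.99705625 177.79822855]
```

View pics/i.png

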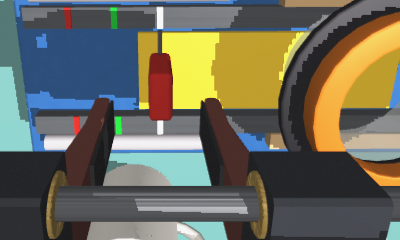

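Call:
step_arm --moves '[{"travel":[-3,1,-10],"angular":[0,0,0],"jaw":45},{"travel":[0,0,-10],"angular":[0,0,0],"jaw":45},{"travel":[0,0,-6],"angular":[0,0,0],"jaw":45},{"travel":[0,0,0],"angular":[0,0,0],"jaw":45},{"travel":[0,0,0],"angular":[0,0,0],"jaw":45},{"travel":[0,0,0],"angular":[0,0,0],"jaw":45},{"travel":[0,0,0],"angular":[0,0,0],"jaw":45},{"travel":[0,0,0],"angular":[0,0,0],"jaw":45}]'

```text
time_s: 14.05
ee_pos: [0.5479, -0.1372, 0.0665]
tcp_rot: [2.238, 2.198, 0.006]
force: [0.2, -0.3, -0.7]
width: 0.0448
```

```bash
python3 st.py;python3 - <<'E'
from h import *
o=sensors.get_obs()
save('j',snapshot('wrist')[180:420,160:560]); 
E
```

```text
14.05 [ 0.54793372 -0.13722889  0.06651922] F [ 0.21571088 -0.28647892 -0.68558195] T [-0.00507238 -0.00321933  0.00665875] 0.044752460373230406
grasp [ 0.54780646 -0.1372111   0.08551878] r 0.13171650646356176 ang -90.51918988528851 toolx 88.96487868162531 [ 6.69797528e-03 -9.36548061e-04 -9.99977130e-01]
left -3.1356542265311296 to go [  1.8685424  176.71109874]
```

View pics/j.png

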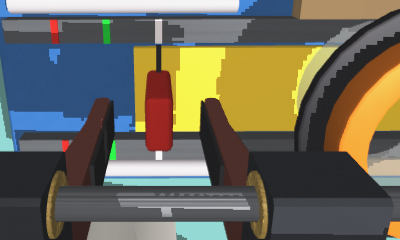

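Call:
step_arm --moves '[{"travel":[0,0,0],"angular":[0,0,0],"jaw":5},{"travel":[0,0,0],"angular":[0,0,0],"jaw":5},{"travel":[0,0,0],"angular":[0,0,0],"jaw":5},{"travel":[0,0,0],"angular":[0,0,0],"jaw":5},{"travel":[0,0,0],"angular":[0,0,0],"jaw":5},{"travel":[0,0,0],"angular":[0,0,0],"jaw":5},{"travel":[0,0,0],"angular":[0,0,0],"jaw":5},{"travel":[0,0,0],"angular":[0,0,0],"jaw":5}]'

```text
time_s: 14.9
ee_pos: [0.5483, -0.1362, 0.067]
tcp_rot: [2.237, 2.199, 0.008]
force: [0.6, 1.0, 0.3]
width: 0.0139
```

```bash
python3 st.py;python3 - <<'E'
from h import *
save('k',cv2.resize(snapshot('wrist')[180:420,160:560],None,fx=2,fy=2,interpolation=cv2.INTER_CUBIC)) 
E
```

```text
14.9 [ 0.54829877 -0.13622695  0.06699952] F [0.61517979 0.99178088 0.27696079] T [0.21786157 0.00501516 0.07329076] 0.013945584404139236
grasp [ 0.54815858 -0.13622751  0.085999  ] r 0.1307302227505842 ang -90.368776908995 toolx 89.02877590975972 [ 7.37839514e-03  2.98682805e-05 -9.99972779e-01]
left -3.1330290248570836 to go [  1.51642244 175.72751489]
```

View pics/k.png

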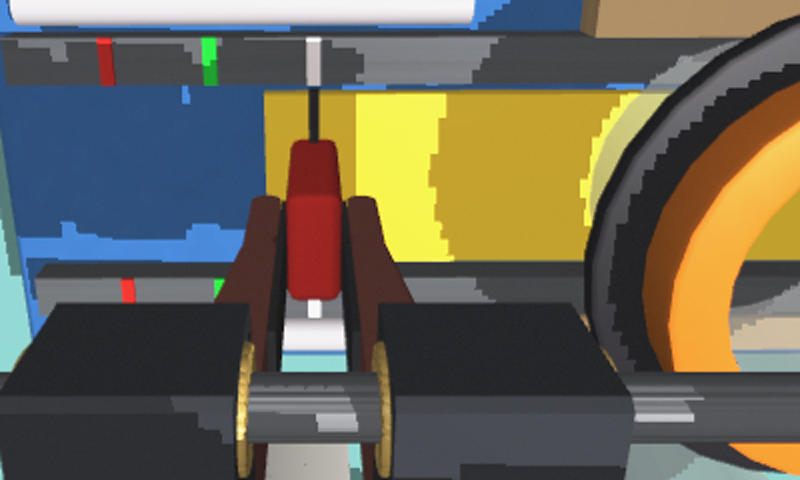

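Gripped: width is 13.9 mm and the pointer is on the white tick at column 314. I pull partway first.

Call:
step_arm --moves '[{"travel":[0,-5,0],"angular":[0,0,0],"jaw":5},{"travel":[0,-5,0],"angular":[0,0,0],"jaw":5},{"travel":[0,-5,0],"angular":[0,0,0],"jaw":5},{"travel":[0,-5,0],"angular":[0,0,0],"jaw":5},{"travel":[0,0,0],"angular":[0,0,0],"jaw":5},{"travel":[0,0,0],"angular":[0,0,0],"jaw":5},{"travel":[0,0,0],"angular":[0,0,0],"jaw":5},{"travel":[0,0,0],"angular":[0,0,0],"jaw":5}]'

```text
time_s: 15.75
ee_pos: [0.5481, -0.1456, 0.067]
tcp_rot: [-2.227, -2.204, -0.021]
force: [-0.6, 5.4, 1.7]
width: 0.0139
```

```bash
python3 st.py
```

```text
15.75 [ 0.54807169 -0.14559572  0.06701433] F [-0.62287496  5.43826146  1.72375263] T [ 0.81642582  0.10288881 -0.11990024] 0.013858637756911624
grasp [ 0.5480016  -0.14589118  0.0860119 ] r 0.1403947283273884 ang -90.4074546729684 toolx 89.40871519210457 [ 0.00368888  0.01555043 -0.99987228]
left -3.1337040791857285 to go [  1.67339825 185.39117829]
```

Call:
step_arm --moves '[{"travel":[0,-5,0],"angular":[-0.006,0,0],"jaw":5},{"travel":[0,-5,0],"angular":[-0.006,0,0],"jaw":5},{"travel":[0,-5,0],"angular":[-0.006,0,0],"jaw":5},{"travel":[0,-5,0],"angular":[-0.006,0,0],"jaw":5},{"travel":[0,-2,0],"angular":[-0.005,0,0],"jaw":5},{"travel":[0,-2,0],"angular":[-0.005,0,0],"jaw":5},{"travel":[0,-2,0],"angular":[-0.005,0,0],"jaw":5},{"travel":[0,-2,0],"angular":[-0.005,0,0],"jaw":5}]'

```text
time_s: 16.55
ee_pos: [0.5478, -0.1569, 0.067]
tcp_rot: [2.224, 2.215, -0.008]
force: [-1.0, 8.3, 3.5]
width: 0.0141
```

```bash
python3 st.py
```

```text
16.55 [ 0.54781865 -0.1568566   0.06695636] F [-1.03344134  8.33180615  3.52084084] T [ 1.93586308  0.12029439 -0.24338957] 0.014086182994381939
grasp [ 0.54784345 -0.1567493   0.08595604] r 0.15125371737635723 ang -90.43811247863752 toolx 89.77192127610061 [-0.00130531 -0.00564751 -0.9999832 ]
left -3.134239158836091 to go [  1.83155107 196.24929557]
```

Call:
step_arm --moves '[{"travel":[0,-5,0],"angular":[0,0,0],"jaw":5},{"travel":[0,-5,0],"angular":[0,0,0],"jaw":5},{"travel":[0,-5,0],"angular":[0,0,0],"jaw":5},{"travel":[0,-3,0],"angular":[0,0,0],"jaw":5},{"travel":[0,-2.5,0],"angular":[0,0,0],"jaw":5},{"travel":[0,-2.5,0],"angular":[0,0,0],"jaw":5},{"travel":[0,-2.5,0],"angular":[0,0,0],"jaw":5},{"travel":[0,-2.5,0],"angular":[0,0,0],"jaw":5}]'

```text
time_s: 17.35
ee_pos: [0.5476, -0.163, 0.0669]
tcp_rot: [-2.201, -2.21, -0.019]
force: [-1.4, 9.6, 3.4]
width: 0.014
```

```bash
python3 st.py;python3 - <<'E'
from h import *
save('l',cv2.resize(snapshot('wrist')[180:420,160:560],None,fx=2,fy=2,interpolation=cv2.INTER_CUBIC)) 
E
python3 st.py
```

```text
17.35 [ 0.54759323 -0.16301342  0.06692001] F [-1.38060178  9.56401061  3.40122052] T [ 1.81298266  0.11820644 -0.27441367] 0.01402494627136739
grasp [ 0.54773536 -0.16347916  0.08591377] r 0.15798422416629393 ang -90.45864764604896 toolx 90.23810839414152 [-0.00748088  0.02451262 -0.99967153]
left -3.1345975651198694 to go [  1.93963623 202.97916249]
17.4 [ 0.54760947 -0.16303432  0.06689563] F [-0.70037315  9.67360322  2.58155132] T [ 1.86636732  0.08854365 -0.25479374] 0.013755428218235206
grasp [ 0.54775245 -0.16350375  0.08588929] r 0.15800867347199204 ang -90.45238201513735 toolx 90.24049354263431 [-0.00752492  0.02470673 -0.99966642]
left -3.1344882092307467 to go [  1.92255331 203.00374838]
```

View pics/l.png

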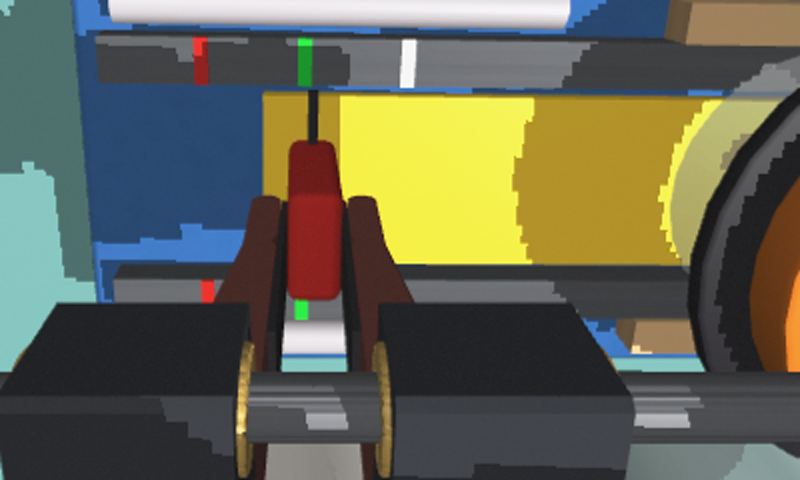

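Call:
step_arm --moves '[{"travel":[0,-4,0],"angular":[-0.008,0,-0.003],"jaw":5},{"travel":[0,-4,0],"angular":[-0.006,0,-0.003],"jaw":5},{"travel":[0,-3,0],"angular":[-0.005,0,-0.002],"jaw":5},{"travel":[0,-2.5,0],"angular":[-0.004,0,-0.001],"jaw":5},{"travel":[0,-2.5,0],"angular":[-0.004,0,0],"jaw":5},{"travel":[0,-2.5,0],"angular":[-0.004,0,0],"jaw":5},{"travel":[0,-2.5,0],"angular":[-0.004,0,0],"jaw":5},{"travel":[0,-2.5,0],"angular":[-0.004,0,0],"jaw":5}]'

```text
time_s: 18.2
ee_pos: [0.5474, -0.1638, 0.0669]
tcp_rot: [-2.202, -2.211, -0.002]
force: [-0.9, 10.0, 3.6]
width: 0.0141
```

```bash
python3 st.py;python3 - <<'E'
from h import *
save('m',cv2.resize(snapshot('wrist')[180:420,160:560],None,fx=2,fy=2,interpolation=cv2.INTER_CUBIC)) 
E
python3 st.py
```

```text
18.2 [ 0.54739351 -0.16382623  0.06690103] F [-0.87911999  9.96542444  3.59176774] T [ 1.92548077  0.10297665 -0.32935776] 0.014085764297825678
grasp [ 0.54765709 -0.16412271  0.08589689] r 0.15862839435510337 ang -90.48505698012124 toolx 90.22880627011568 [-0.01387267  0.0156041  -0.99978201]
left -3.1350584949526894 to go [  2.01790678 203.6227099 ]
18.25 [ 0.54742209 -0.16372366  0.0669126 ] F [-1.78818928  9.21990388  4.25633078] T [ 1.94170271  0.1217856  -0.32666422] 0.013886058733671547
grasp [ 0.54768591 -0.16402062  0.08590845] r 0.15852606414658751 ang -90.47495510766518 toolx 90.24233385827092 [-0.01388515  0.01562937 -0.99978144]
left -3.134882184017715 to go [  1.98909158 203.52061751]
```

View pics/m.png

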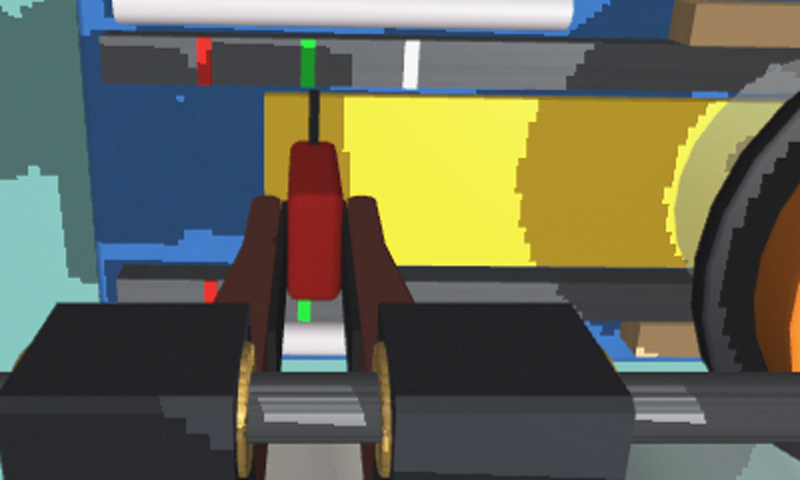

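Call:
step_arm --moves '[{"travel":[0,-5,0],"angular":[-0.006,-0.004,-0.003],"jaw":5},{"travel":[0,-5,0],"angular":[-0.006,-0.004,-0.003],"jaw":5},{"travel":[0,-4,0],"angular":[-0.006,-0.003,-0.003],"jaw":5},{"travel":[0,-3,0],"angular":[-0.005,-0.002,-0.002],"jaw":5},{"travel":[0,-3,0],"angular":[-0.005,-0.001,-0.001],"jaw":5},{"travel":[0,-3,0],"angular":[-0.005,-0.001,-0.001],"jaw":5},{"travel":[0,-3,0],"angular":[-0.005,-0.001,-0.001],"jaw":5},{"travel":[0,-3,0],"angular":[-0.005,-0.001,-0.001],"jaw":5}]'

```text
time_s: 19.05
ee_pos: [0.5477, -0.1674, 0.0669]
tcp_rot: [-2.218, -2.217, -0.003]
force: [-1.6, 9.9, 3.6]
width: 0.0134
```

```bash
python3 st.py;python3 - <<'E'
from h import *
save('n',cv2.resize(snapshot('wrist')[180:420,160:560],None,fx=2,fy=2,interpolation=cv2.INTER_CUBIC)) 
E
python3 st.py
```

```text
19.05 [ 0.54770393 -0.16739406  0.06689301] F [-1.62509045  9.91662914  3.58822475] T [ 2.32962735  0.16753199 -0.19940899] 0.013404083090333398
grasp [ 0.54775485 -0.16750312  0.08589263] r 0.16200790928627626 ang -90.44036375789037 toolx 89.97445123285992 [-0.00267995  0.00574    -0.99997993]
left -3.1342784510714354 to go [  1.92014772 207.00312429]
19.1 [ 0.54769568 -0.16729828  0.06688268] F [-2.73170144 10.42836947  4.11973621] T [ 2.33670559  0.2215855  -0.2477048 ] 0.013601824204950638
grasp [ 0.54774701 -0.16740796  0.08588229] r 0.16191281177426609 ang -90.44339614509708 toolx 89.98074811117665 [-0.00270156  0.00577272 -0.99997969]
left -3.134331376212388 to go [  1.92798583 206.9079635 ]
```

View pics/n.png

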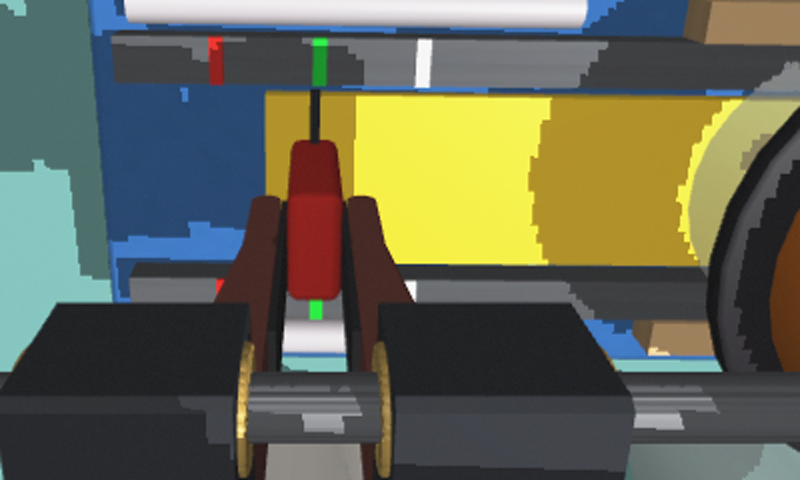

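Call:
step_arm --moves '[{"travel":[0,-2,0],"angular":[-0.005,-0.001,-0.001],"jaw":5},{"travel":[0,-2.5,0],"angular":[-0.005,-0.001,-0.001],"jaw":5},{"travel":[0,-2.7,0],"angular":[-0.005,-0.001,-0.001],"jaw":5},{"travel":[0,-2.7,0],"angular":[-0.005,-0.001,-0.001],"jaw":5},{"travel":[0,-2.7,0],"angular":[-0.005,-0.001,-0.001],"jaw":5},{"travel":[0,-2.7,0],"angular":[-0.005,-0.001,-0.001],"jaw":5},{"travel":[0,-2.7,0],"angular":[-0.005,-0.001,-0.001],"jaw":5},{"travel":[0,-2.7,0],"angular":[-0.005,-0.001,-0.001],"jaw":5}]'

```text
time_s: 19.9
ee_pos: [0.5478, -0.1641, 0.0669]
tcp_rot: [2.22, 2.221, -0.004]
force: [-2.1, 8.4, 4.0]
width: 0.0137
```

```bash
python3 st.py;python3 - <<'E'
from h import *
save('p',cv2.resize(snapshot('wrist')[180:420,160:560],None,fx=2,fy=2,interpolation=cv2.INTER_CUBIC)) 
E
python3 st.py
```

```text
19.9 [ 0.54779606 -0.16413863  0.06687837] F [-2.06261395  8.40257579  3.97105603] T [ 2.32587779  0.25553346 -0.29072917] 0.013722688296892365
grasp [ 0.5478086  -0.16408456  0.08587829] r 0.1585890342494657 ang -90.43043981559178 toolx 90.01174396443918 [-6.59914461e-04 -2.84559140e-03 -9.99995734e-01]
left -3.134105245603547 to go [  1.86640351 203.58455896]
19.95 [ 0.5478111  -0.16402522  0.06689367] F [-0.57450551  8.5173437   4.34979735] T [ 2.34011287  0.22321399 -0.23633531] 0.013968544966066365
grasp [ 0.54782336 -0.16397173  0.08589359] r 0.15847609617601632 ang -90.42540854220972 toolx 90.01815129310943 [-6.45164606e-04 -2.81557687e-03 -9.99995828e-01]
left -3.134017433317462 to go [  1.8516393  203.47172801]
```

View pics/p.png

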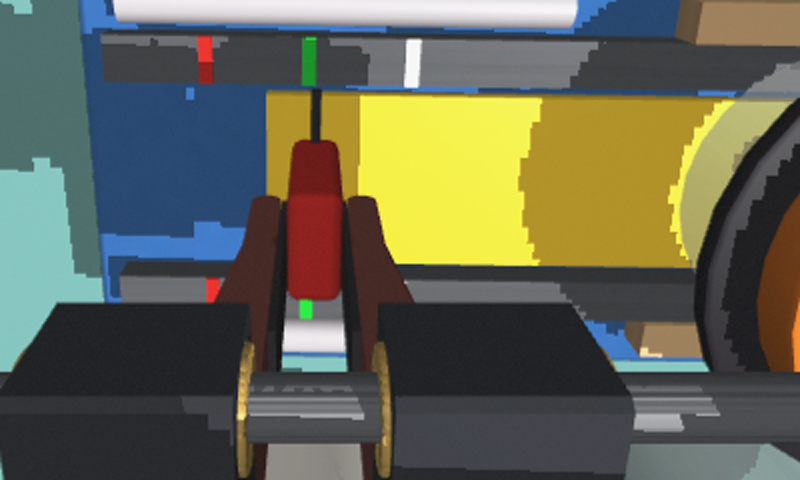

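Call:
step_arm --moves '[{"travel":[0,-4.5,0],"angular":[-0.004,-0.001,-0.001],"jaw":5},{"travel":[0,-4,0],"angular":[-0.004,-0.001,-0.001],"jaw":5},{"travel":[0,-3.2,0],"angular":[-0.004,-0.001,-0.001],"jaw":5},{"travel":[0,-3.1,0],"angular":[-0.004,-0.001,-0.001],"jaw":5},{"travel":[0,-3.1,0],"angular":[-0.004,-0.001,-0.001],"jaw":5},{"travel":[0,-3.1,0],"angular":[-0.004,-0.001,-0.001],"jaw":5},{"travel":[0,-3.1,0],"angular":[-0.004,-0.001,-0.001],"jaw":5},{"travel":[0,-3.1,0],"angular":[-0.004,-0.001,-0.001],"jaw":5}]'

```text
time_s: 20.75
ee_pos: [0.5478, -0.166, 0.0669]
tcp_rot: [2.219, 2.222, -0.0]
force: [-0.8, 9.8, 4.6]
width: 0.0138
```

```bash
python3 st.py;python3 - <<'E'
from h import *
save('q',cv2.resize(snapshot('wrist')[180:420,160:560],None,fx=2,fy=2,interpolation=cv2.INTER_CUBIC)) 
E
python3 st.py
```

```text
20.75 [ 0.54781333 -0.1660113   0.0668597 ] F [-0.84032246  9.79689762  4.62902401] T [ 2.47391896  0.27314642 -0.25974117] 0.013795123683139423
grasp [ 0.54780027 -0.16598992  0.08585968] r 0.160494400034254 ang -90.42830215901249 toolx 90.07469268836884 [ 6.87491503e-04 -1.12570946e-03 -9.99999130e-01]
left -3.134067936457962 to go [  1.87472987 205.48991585]
20.8 [ 0.5478308  -0.16600741  0.06687343] F [-0.08578688  9.13782764  4.17381219] T [ 2.39079697  0.21378425 -0.24208985] 0.013273004128613333
grasp [ 0.54781652 -0.16598652  0.08587341] r 0.16049088256545832 ang -90.4225118841585 toolx 90.07626224136557 [ 7.51857464e-04 -1.09969596e-03 -9.99999113e-01]
left -3.133966877097164 to go [  1.85848491 205.4865189 ]
```

View pics/q.png

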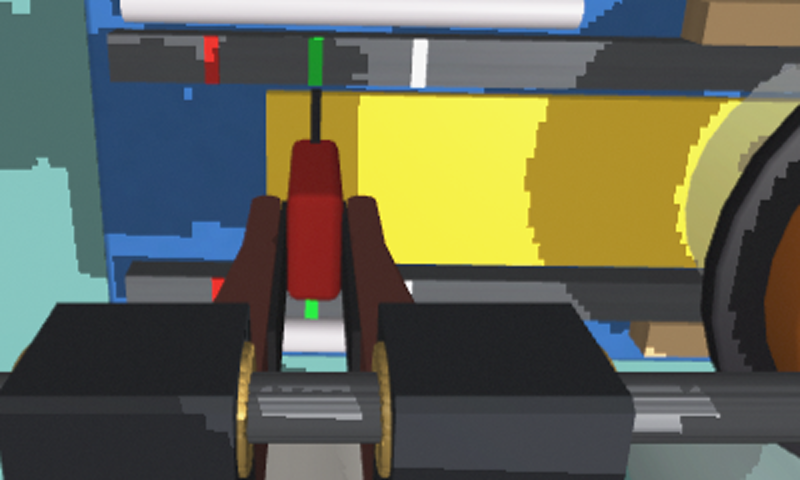

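Pointer and upper green tick are both at column 316. I check that this pose holds still, and that the ring and bystanders are unchanged.

```bash
python3 - <<'E'
from h import *
im=snapshot('top'); save('z_top',im); save('z_topz',cv2.resize(im[230:320,270:400],None,fx=6,fy=6,interpolation=cv2.INTER_CUBIC))
im=snapshot('scene'); save('z_scene',cv2.resize(im[160:320,200:370],None,fx=3.5,fy=3.5,interpolation=cv2.INTER_CUBIC))
im0=cv2.imread('pics/top0.png'); d=[]
for n in ['board','ball_center','dish','jar','mug']:
    r=spot_point('top',n); print(n,[np.round(np.array(a['position'])[::-1]*[640,480],1) for a in r[:1]])
for _ in range(4): snapshot('wrist')
E
python3 st.py
```

```text
board [array([133.2, 294.2])]
ball_center [array([130. , 295.7])]
dish [array([472.6, 290.3])]
jar [array([304.2, 223.7])]
mug [array([369.7, 223.4])]
21.35 [ 0.54781913 -0.16604443  0.0668628 ] F [-0.73760369 10.00400738  4.45879056] T [ 2.44555507  0.28472599 -0.27824619] 0.013881574841794465
grasp [ 0.54780618 -0.16602162  0.08586278] r 0.16052605669063516 ang -90.42610674355636 toolx 90.07883123233786 [ 6.81244777e-04 -1.20067022e-03 -9.99999047e-01]
left -3.134029619229803 to go [  1.86881576 205.52161749]
```

View pics/z_scene.png

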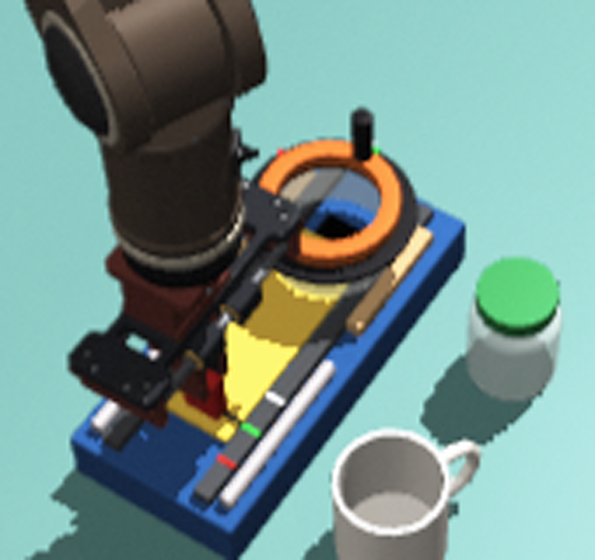

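View pics/z_top.png

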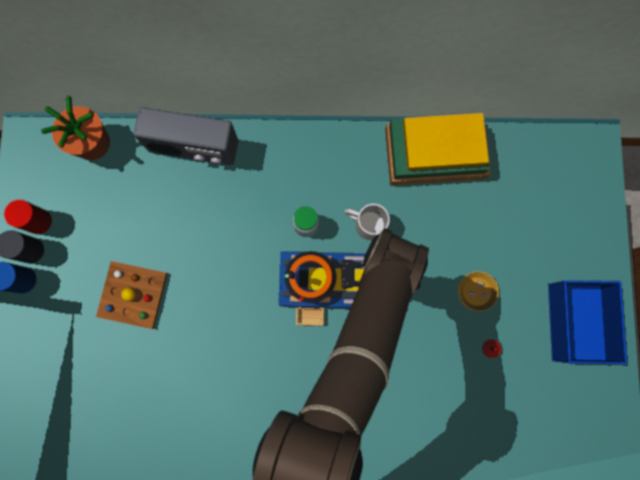

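View pics/z_topz.png

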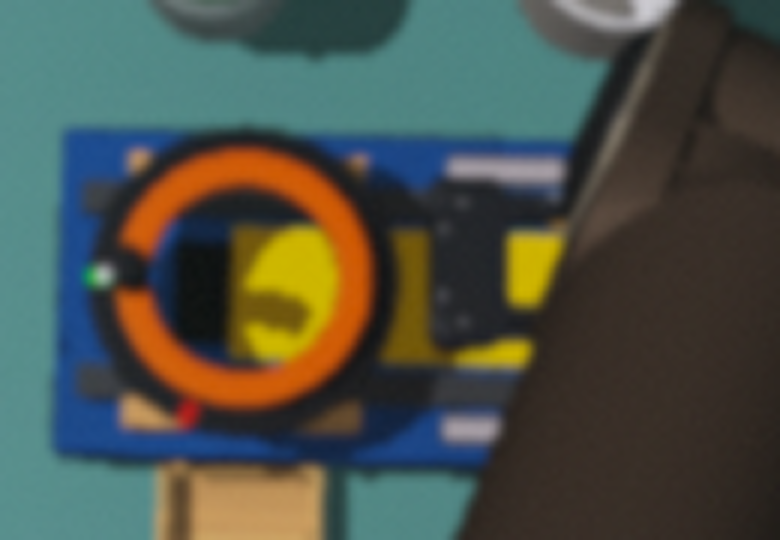

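The top view shows the white pointer on the green mark and the bystanders where they were. The hold drifted about 0.03 mm in 0.55 s, so I hand in.

```bash
python3 -c "
from h import *
order.job_done()"
```

```text
the job is handed in; nothing more can be done
```

The ring is locked, and I handed the job in at about 21 s with the gripper still holding the gate half open.

- **Ring:** With the gate shut, I gripped the black post and turned the ring clockwise about 1.15 rad, until the white pointer lined up with the green lock mark. The last wrist close-up before release and the final top view both show them lined up.
- **Gate:** I then pulled the red handle to the green half-open mark. The pointer is on the upper green tick. The handle's measured travel is 29.8 mm against the 30 mm wanted, and the pull is about 10 N, as expected for half open. While I adjusted the hold, the gate ranged from about 27.5 to 31.3 mm, well short of wide open. At the end it stayed within 0.03 mm over 0.55 s.
- **Disagreement:** The lower green tick sat about 1 mm off the pointer while the upper one matched. I took this as viewing angle.
- **Other objects:** In the top pictures the ball, board, dish, jar and mug are where they started.

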